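Pin the clamp bar and hold the cam lever at full lift

TASK

Get the four-cell row clamped for tacking: swing the blue bar of the row clamp fully across until its eye is home in the fork, and drop the red-handled retaining pin from the wooden block fully down through fork and bar eye, letting go of it there. Then take the cam lever by its black grip and turn it up to the cam's highest lift point, where the lever stands straight up and the row is pressed against the bar's pad; it springs back if released, so finish still holding the grip there. Leave the other things on the bench where they are.

Things in the scene. Friction and masses are not known exactly. Their poses are not given: they have to be found in the camera images.
- row_clamp: Row clamp, a fixed bench fixture: grey base plate 140 x 230 x 12 mm, lift platform in the middle, round hinge post at the -y end, forked aluminium post at the +y end, cam lever along the front. Origin: centre of the base's underside, on the bench. x points from the front (lever side, towards the robot, turned by up to 0.25 rad) to the back, y from hinge post to fork, z up.
- fork_hole (a point): Centre of the mouth (top rim) of the vertical hole in the fork's upper cheek, 127 mm above the bench; axes as the row clamp's. The 12.5 mm hole, chamfered at the rim, runs straight down through the upper cheek (8 mm), the bar's eye (10 mm, when the bar is home) and the lower cheek (10 mm), and is open below. The cheeks are 34 x 34 mm; the fork is open to the front.
- swing_bar (a joint): Angle of the blue bar about the vertical axis of its hinge post, which is at (0, -86 mm) in the row clamp's frame: 0 = home in the fork (a hard stop), growing as its free end swings forward (to -x of the clamp); starts open. Light friction (0.06 N m), stays where it is left. The bar is 20 mm wide, 10 mm thick, its top 118 mm above the bench; its eye is 166 mm from the hinge.
- bar_knob (a point): Centre of the round black knob on top of the blue bar, 88 mm from the hinge axis, diameter 18 mm, from 124 to 144 mm above the bench on a 10 mm stem; push or grip it to swing the bar.
- bar_pad: Sprung pressure pad under the blue bar, 24 x 66 mm, rubber-faced; when the bar is home its face is 93.5 mm above the bench over the middle of the platform and it yields upwards (about 4.5 N to start, 1.5 N per mm). Origin: centre of its lower face.
- pin: Loose retaining pin, 78 mm long, about 60 g, standing upright in the block's middle hole. Origin: centre of its tip; z points from tip to handle. Steel shank: diameter 10 mm, 38 mm long, its last 10 mm tapering to 4 mm; flange: diameter 26 mm, 38 to 42 mm from the tip; red handle: diameter 18 mm, 42 to 78 mm from the tip. Fully home, the flange rests on the fork's upper cheek.
- pin_block: Fixed wooden block 90 x 46 x 44 mm, with three holes in its top along its x axis; origin: centre of its underside. The pin stands in the middle hole, its tip 6 mm above the bench and its flange on the block's top.
- platform (a joint): Height of the lift platform above its lowest position (m): 0 at rest, 0.0120 at the cam's highest point. It rests by its own weight on the eccentric's bearing ring.
- platform_top (a point): Centre of the platform's upper face, 64.5 mm above the bench at rest.
- cell_row: Row of four violet cells lying side by side on the platform, 71 x 86 x 21 mm, about 0.28 kg. Origin: centre of its underside.
- cam_lever (a joint): Turn of the cam lever about a level axis along the row clamp's x: 0 = at rest, lever pointing to the clamp's -y side, 10 degrees above level; grows as it swings up. At 1.396 rad it stands straight up: highest lift; beyond, the lift falls again (stop at 2.0). A return spring (0.13 N m at 0, 0.44 at the top) and the load throw it back when let go; the grip needs up to about 8 N.
- lever_pivot (a point): Point on the lever's pivot axis, in the plane of the middle of the grip: 95 mm in front of the row clamp's origin, 30 mm above the bench. Its axes are the row clamp's. The grip's centre runs on a circle of radius 100 mm about it: at lever value q it lies at y = -100 mm * sin(1.396 - q), z = +100 mm * cos(1.396 - q) from this point.
- lever_grip: Black revolving grip of the cam lever, a cylinder of diameter 18 mm and 44 mm long that points forward (to the clamp's -x) from the lever's end and turns freely about its own axis. Origin: its centre. Its axis is the row clamp's x; grip it from above, across, with clear room all round.
- screwdriver: Loose yellow screwdriver, a bystander, 185 mm long, at the front of the bench.
- flush_cutter: Loose red-handled cutter, a bystander, 142 mm long, at the front left.
- marker: Loose marker, a bystander, 120 mm long, at the front right.
- tape: Loose roll of amber tape, a bystander, diameter 72 mm, at the front right.
- caliper: Loose caliper, a bystander, 215 mm long, on the left.
There are look-alikes about, which are no part of the job. What is shaped like the cell_row but green is not meant.

How it is judged:
By the outcome, as a careful person would: the job done as asked, in the order asked, and still so for the second after the job is handed in, while the arm keeps its last pose, push and grip.
It also fails if it takes over 72 s, if anything falls off the work surface, if the arm or the gripper's body presses on something with over 40 N, if the wrist force passes 120 N, or if a joint passes its speed limit or range.

ROBOT

A 6-joint arm with a two-finger parallel gripper is mounted at the origin on a cart in front of the work surface, level with it; the furniture and walls round the work are solid. World frame = base frame: x ahead of the robot, y to its left, z up, the work surface at z = 0. Lengths are in m, angles in rad, forces in N, time in s.
With the tool pointing down it reaches from about 0.35 to 0.975 m from the base axis. Payload 4.9 kg.
Tool frame: the origin (TCP) lies at the very end of the fingers, on their centre line; the grasp point (between the pads) lies 19 mm behind it (robot.hold_point_z is the distance from the TCP to the grasp point, in m); z points along the fingers, y is the line along which they close (so a half turn about z gives the same grasp; the last joint's range is limited). The gripper opens to 85 mm and grips with 20 to 120 N. Pads are 22 mm wide; open, the fingers measure 114 mm over their backs; the gripper's body (76 mm by 85 mm) begins 54 mm behind the grasp point. The pads swing forward as they close: fully open they stand 13 mm farther back than shut.
Start: joints at [-1.433, 0.053, 1.613, -0, 1.476, -0.119], TCP at [0.159, -0.604, 0.208] pointing down, gripper open.
Joint ranges: [-3.01, 3.01], [-1.01, 2.22], [0.06, 2.58], [-1.02, 4.17], [0.09, 2.62], [-3.14, 3.14]. Speed limits (rad/s): [2.57, 2.57, 3.14, 3.14, 3.14, 3.14].

INTERFACE

Orientations are given as a unit quaternion [x, y, z, w].
In Python, from cell import robot gives the robot as it stands. The module is installed in compiled form; this text tells all that it offers.
- The arm moves only by the tool servo_tool, never from a script. Its argument "rows" is a list of rows, each a list of 7 numbers: the shift along the tool's x, y, z in cm, then the turn, a rotation vector about the tool's x, y, z in degrees, then the finger opening in cm, from 0 to 8.54. A call has 1 to 10 rows; each row shifts and turns the commanded pose from where the row before left it, along the tool's axes as they then stand; what a row does not reach is not made up. A row lasts 1/10 s, in which the tool goes at most 50 mm and 8.59 degrees, less where a joint would pass 70% of its speed; a pose out of reach is approached as far as the arm can. A call is refused whole if a number of a shift passes 5 or a number of a turn 8.59, either way. A call with a gripper value outside its range is refused whole. The fingers move at their own pace and stop on an object; "grip_force" is the grip in N (left out, the last holds). Time passes only in rows, so rows that do not move let the fingers close. It gives the time, the measured TCP pose, the force, the opening and the grip force at its end, in the units of the state.
- robot.observe(): the state, without advancing time (a new reading comes with each control period).
- robot.get_image(name): name is "scene" or "top" or "wrist"; returns (picture, depth): 400x640x3 uint8, red, green, blue; 400x640 float32, m along the optical axis (not along the pixel's ray), 0 where there is no reading.
- robot.camera_params(name): a dict with "camera_matrix" (3x3 intrinsics, pixels), "k1" (the pictures are not rectified: a ray, as slopes to the right and down, at radius r is drawn at 1 + k1 r^2 times it, then the intrinsics apply), "origin" and "attitude" of the camera in the world. Camera axes: x right, y down, z forward; pixel columns grow to the right and rows downward; lengths in m; the calibration is good to about 2 mm. A picture is of the moment at which its call begins: read the wrist's pose just before it. camera_params takes no time and is no camera call; for the wrist camera it gives the pose at the moment of the call.
- robot.hand_in(): hands the job in; it is judged then, once.
Trained networks look in the newest picture that a camera, given by its name, has taken for a name from the list of things; names that differ only in an ending like _2 or _b are one class to them, and where a whole thing is asked for, a point or a joint stands for the part that bears it (a point fixed in the world has none). Each returns a list of dicts, best first, with "conf" (0 to 1); they miss things now and then, are a little off and sometimes report something else, mostly with a low value. They report only what shows in the picture. A call takes as long as a camera call. They do not tell look-alikes from the thing itself.
- robot.trace(camera, thing): "region" (400x640 bool, what is visible of it) and "extent" ([left, top, right, bottom] in pixels, round what is visible of it).
- robot.mark_of(camera, thing): "centre" ([row, column] in pixels: a listed point, or the origin of a listed thing).
The state is a dict: "clock": time; "joint_pos": joint angles; "qd": joint speeds; "joint_torque": joint torques, N m; "tcp_pos": TCP position; "tool_rot": TCP orientation; "ft_force": force on the tool from outside, world axes, zero at the start; "moment": the same for the moment, N m; "gripper_width": finger opening in m; "grip_force": force on a finger pad.
Only numpy, scipy, OpenCV 4.12 (cv2) and the standard library are available. Lean on these libraries where they do the work, as an engineer would, in place of code of your own. Each camera call takes 0.05 s, during which the arm holds its last target. There are 200 camera calls.

## Working session

There is one attempt and no reset: what is moved stays moved. The work goes in short steps, Python scripts to look and compute and a tool call to move; the robot and the scene stay as the last step left them, time stands still between calls to the robot, and variables do not carry over. Pictures are saved under pics/ and viewed, at most 15 in all, crops included, and the job is handed in when it is done.

Besides the shell and the picture viewer there is one more tool, called as name(argument=value, ...) on one line, values as JSON. servo_tool: Moves the arm, as the interface text tells. Its arguments: {"type":"object","properties":{"rows":{"type":"array"},"grip_force":{"type":"number"}},"required":["rows"]}

```bash
mkdir -p pics; cat > h.py <<'E'
import numpy as np, cv2
from scipy.spatial.transform import Rotation as R
from cell import robot
def cam(name):
    p=robot.camera_params(name);A=np.array(p["attitude"],float)
    A=R.from_quat(A).as_matrix() if A.size==4 else A.reshape(3,3)
    return np.array(p["camera_matrix"]),p["k1"],np.array(p["origin"]),A
def ray(name,r,c,C=None):
    K,k1,o,A=C or cam(name)
    d=np.array([[[float(c),float(r)]]])
    u=cv2.undistortPoints(d,K,np.array([k1,0,0,0,0.]))[0,0]
    return o,A@np.array([u[0],u[1],1.])
def at_z(name,r,c,z,C=None):
    o,d=ray(name,r,c,C);return o+d*(z-o[2])/d[2]
def at_depth(name,r,c,dep,C=None):
    o,d=ray(name,r,c,C);return o+d*dep
def save(img,fn): cv2.imwrite('pics/'+fn,cv2.cvtColor(img,cv2.COLOR_RGB2BGR))
E
python3 - <<'E'
from h import *
print(robot.observe()); print(robot.camera_params("top"))
for n in("top","scene"):
    im,d=robot.get_image(n); save(im,n+'1.png')
    for t in("row_clamp","fork_hole","bar_knob","pin","pin_block","lever_pivot","lever_grip","platform_top","cell_row"):
        m=robot.mark_of(n,t)
        for q in m[:2]:
            r,c=q["centre"]; rr,cc=int(np.clip(r,0,399)),int(np.clip(c,0,639))
            print(n,t,round(q["conf"],2),np.round([r,c],1),np.round(at_depth(n,r,c,d[rr,cc]),3))
E
```

```text
{'clock': 0.0, 'joint_pos': array([-1.43301581e+00,  5.33362034e-02,  1.61431148e+00,  7.36828653e-06,
        1.47601348e+00, -1.19008764e-01]), 'qd': array([-0.00070543, -0.00049427,  0.00110464,  0.00121927, -0.00201932,
       -0.00095588]), 'joint_torque': array([ 1.43653018e-03, -3.93682086e+01, -3.70172024e+01,  1.14224904e-04,
        7.07826490e-03,  1.75081760e-05]), 'tcp_pos': array([ 0.15863834, -0.60382795,  0.20716544]), 'tool_rot': array([ 9.91768240e-01,  1.28041743e-01, -6.04016475e-06, -1.03424416e-03]), 'ft_force': array([ 0.41354697, -0.67085581, -0.08396752]), 'moment': array([-0.01952538, -0.0202928 , -0.01662921]), 'grip_force': 0.0, 'gripper_width': 0.08505080238010808}
{'camera_matrix': array([[426.32066602,   0.        , 318.00612039],
       [  0.        , 426.32066602, 193.85840986],
       [  0.        ,   0.        ,   1.        ]]), 'k1': -0.11249982556158937, 'origin': array([ 0.32355584, -0.04475768,  1.59180552]), 'attitude': array([ 0.7077705 , -0.7038074 ,  0.04259951, -0.04360446])}
top row_clamp 0.81 [183.8 295.6] [0.545 0.038 0.081]
top fork_hol
[... 610 characters left out ...]
4.7] [0.554 0.064 0.086]
scene fork_hole 0.89 [169.6 321.6] [0.58  0.132 0.105]
scene bar_knob 0.52 [183.2 320.8] [0.515 0.029 0.145]
scene pin 0.67 [189.2 321.8] [0.517 0.024 0.115]
scene pin 0.44 [270.1 385.3] [ 0.552 -0.361  0.022]
scene pin_block 0.91 [268.9 386.2] [ 0.551 -0.366  0.037]
scene lever_pivot 0.58 [204.6 309.1] [ 0.488  0.077 -0.005]
scene lever_grip 0.64 [271.8 384.1] [ 0.547 -0.362  0.016]
scene lever_grip 0.49 [213.4 316.8] [ 0.489  0.015 -0.   ]
scene platform_top 0.37 [190.4 331.6] [ 0.546 -0.001  0.116]
scene platform_top 0.33 [189.1 325.3] [0.527 0.015 0.119]
scene cell_row 0.73 [191.3 328.3] [0.534 0.003 0.114]
scene cell_row 0.56 [234.3 364.1] [ 0.584 -0.183  0.016]
```

```bash
python3 - <<'E'
import cv2
a=cv2.imread('pics/top1.png')[100:280,200:460]; b=cv2.imread('pics/scene1.png')[120:320,240:460]
cv2.imwrite('pics/topc.png',cv2.resize(a,None,fx=3,fy=3,interpolation=cv2.INTER_CUBIC))
cv2.imwrite('pics/scenec.png',cv2.resize(b,None,fx=3,fy=3,interpolation=cv2.INTER_CUBIC)[:600])
E
```

```text
(no output)
```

View pics/topc.png

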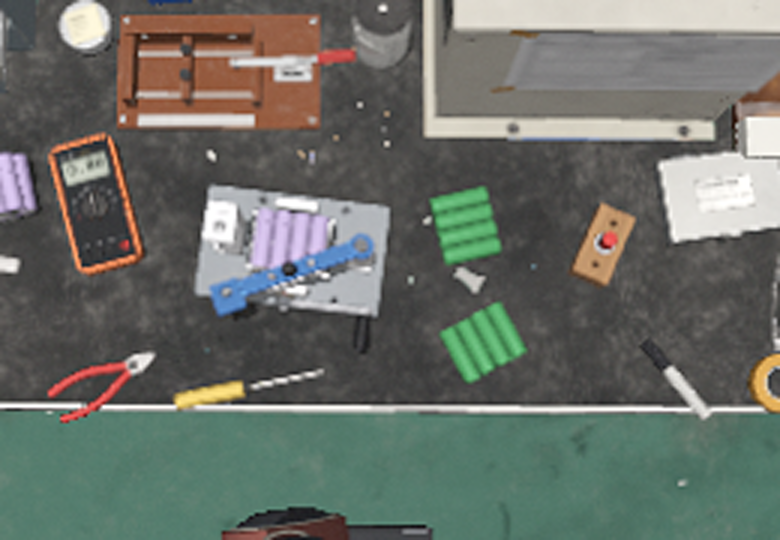

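View pics/scenec.png

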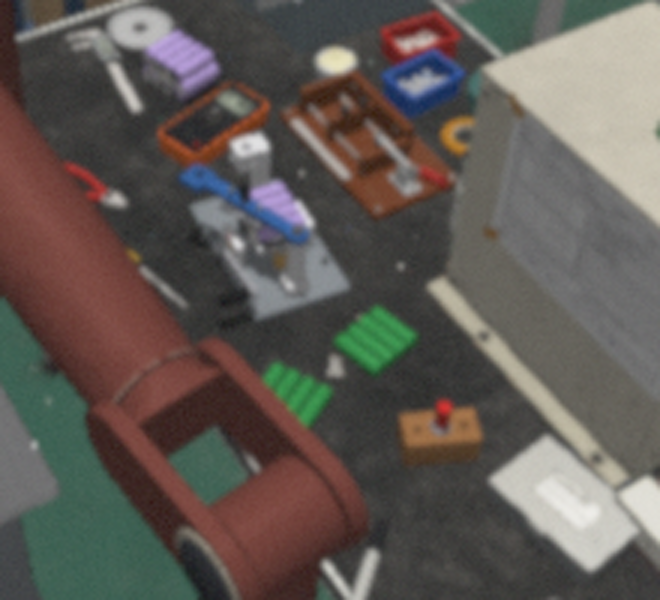

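The pictures show the clamp with its fork hole at about top (col 274, row 175), hinge (321,182), knob (297,189) and grip (320,211). The bar is open by about 25°, and the pin handle is at (403,180) in the block in front of the cabinet.

```bash
python3 - <<'E'
from h import *
C=cam("top")
for n,r,c,z in(("fork",174,275,.127),("hinge",181.7,320.7,.12),("knob",189.3,296.7,.144),("eye",199,276,.118),("grip",211.3,320.6,.047),("pin",180,402.7,.116),("pinflange",180.5,402,.046)):
    print(n,np.round(at_z("top",r,c,z,C),4))
im=cv2.imread('pics/top1.png');
for z in("wrist",):
    print(cam(z)[2],R.from_matrix(cam(z)[3]).as_matrix())
tcp=robot.observe();Rt=R.from_quat(tcp["tool_rot"]).as_matrix();print(Rt, Rt.T@(cam("wrist")[2]-tcp["tcp_pos"]))
_,d=robot.get_image("top");C=cam("top")
for r,c in((150,360),(140,400),(125,400),(140,440)): print(at_depth("top",r,c,d[r,c],C))
E
```

```text
fork [0.5721 0.1082 0.127 ]
hinge [ 0.5468 -0.0513  0.12  ]
knob [0.5164 0.0309 0.144 ]
eye [0.4854 0.104  0.118 ]
grip [ 0.4491 -0.0518  0.047 ]
pin [ 0.5552 -0.3397  0.116 ]
pinflange [ 0.5643 -0.3511  0.046 ]
[ 0.23437844 -0.58449155  0.3746023 ] [[ 0.25389677 -0.92163165 -0.29348173]
 [-0.96723018 -0.24146034 -0.07850275]
 [ 0.00148642  0.30379598 -0.95273595]]
[[ 9.67199981e-01  2.54016135e-01  1.23836917e-05]
 [ 2.54016135e-01 -9.67199979e-01 -5.34124439e-05]
 [-1.59011624e-06  5.48061722e-05 -9.99999998e-01]] [ 7.82240271e-02 -1.41241446e-04 -1.66179303e-01]
[ 0.6866987  -0.20063071  0.00699349]
[ 0.72673929 -0.35416403  0.00890147]
[ 0.72238164 -0.31282916  0.22667425]
[ 7.31017019e-01 -5.12164476e-01 -1.75665763e-04]
```

servo_tool(rows=[[0,0,-1,0,0,8,8.5],[0,0,-1,0,0,8,8.5],[0,0,-1,0,0,7.7,8.5],[1.5,-4.25,-0.1,0,0,0,8.5],[1.5,-4.25,-0.1,0,0,0,8.5],[1.5,-4.25,-0.1,0,0,0,8.5],[1.5,-4.25,-0.1,0,0,0,8.5],[1.5,-4.25,-0.1,0,0,0,8.5],[1.5,-4.25,-0.1,0,0,0,8.5],[1.5,-4.25,-0.1,0,0,0,8.5]])

```text
clock: 2.05
tcp_pos: [0.3094, -0.3254, 0.2456]
tool_rot: [0.997, -0.079, 0.0, 0.0]
ft_force: [0.6, -0.3, 0.5]
gripper_width: 0.0854
grip_force: 0.0
```

servo_tool(rows=[[1.5,-4.25,0,0,0,0,8.5],[1.5,-4.25,0,0,0,0,8.5],[1.5,-4.25,0,0,0,0,8.5],[1.5,-4.25,0,0,0,0,8.5],[1.5,-4.25,0,0,0,0,8.5],[1.5,-4.25,0,0,0,0,8.5],[1.5,-4.25,0,0,0,0,8.5],[1.5,-4.25,0,0,0,0,8.5],[1.5,-4.0,0,0,0,0,8.5],[0,0,0,0,0,0,8.5]])

```text
clock: 3.05
tcp_pos: [0.5028, 0.031, 0.2453]
tool_rot: [0.997, -0.075, -0.0, -0.001]
ft_force: [-0.9, -0.6, -0.2]
gripper_width: 0.0849
grip_force: 0.0
```

```bash
cat > look.py <<'E'
from h import *
import sys
Z={"fork_hole":.127,"bar_knob":.144,"pin":.006,"lever_grip":.047,"lever_pivot":.03,"platform_top":.0645,"row_clamp":0,"swing_bar":.118}
def look(fn,things,n="wrist"):
    o=robot.observe();C=cam(n);im,d=robot.get_image(n);save(im,fn)
    print("tcp",np.round(o["tcp_pos"],4),R.from_quat(o["tool_rot"]).as_matrix().round(3).tolist(),"F",o["ft_force"].round(1))
    for t in things:
        for q in robot.mark_of(n,t)[:2]:
            r,c=q["centre"];rr,cc=int(np.clip(r,0,399)),int(np.clip(c,0,639))
            print(t,round(q["conf"],2),np.round([r,c],1),"z:",np.round(at_z(n,r,c,Z.get(t,0),C),4),"dep:",np.round(at_depth(n,r,c,d[rr,cc],C),4))
    return im,d,C
E
python3 -c "
from look import *
look('w1.png',['fork_hole','bar_knob','lever_grip','lever_pivot','platform_top','row_clamp'])"
```

```text
tcp [0.5028 0.031  0.2453] [[0.989, -0.15, 0.0], [-0.15, -0.989, 0.001], [-0.0, -0.001, -1.0]] F [-0.9 -0.6 -0.2]
bar_knob 0.69 [165.6 314.2] z: [0.5247 0.0355 0.144 ] dep: [0.5248 0.0355 0.1443]
lever_grip 0.94 [193.4 393.7] z: [ 0.456  -0.0491  0.047 ] dep: [ 0.4596 -0.0471  0.0577]
lever_pivot 0.81 [191.3 314.9] z: [0.4681 0.0468 0.03  ] dep: [0.4603 0.0487 0.0034]
```

View pics/w1.png

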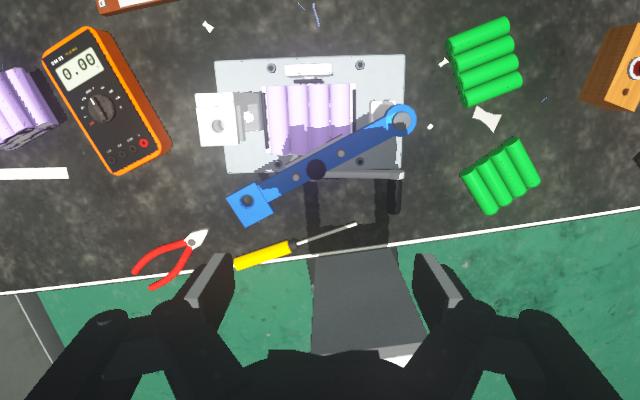

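The close view shows the knob at (col 316, row 168), hinge (402,119), bar eye (247,200), the fork hole's bright post at about (219,126), and the lever grip at (394,196).

```bash
python3 -c "
from look import *
C=cam('wrist')
for n,r,c,z in(('fork',126,218,.127),('hinge',119,402,.118),('knob',168,316,.144),('eye',200,247,.118),('grip',194,394,.056)): print(n,at_z('wrist',r,c,z,C).round(4))
"; python3 -c "
import cv2
a=cv2.imread('pics/w1.png')[40:240,180:440];cv2.imwrite('pics/w1c.png',cv2.resize(a,None,fx=3,fy=3,interpolation=cv2.INTER_CUBIC))"
```

```text
fork [0.5694 0.1106 0.127 ]
hinge [ 0.5483 -0.055   0.118 ]
knob [0.521  0.0291 0.144 ]
eye [0.4944 0.1034 0.118 ]
grip [ 0.4562 -0.0526  0.056 ]
```

View pics/w1c.png

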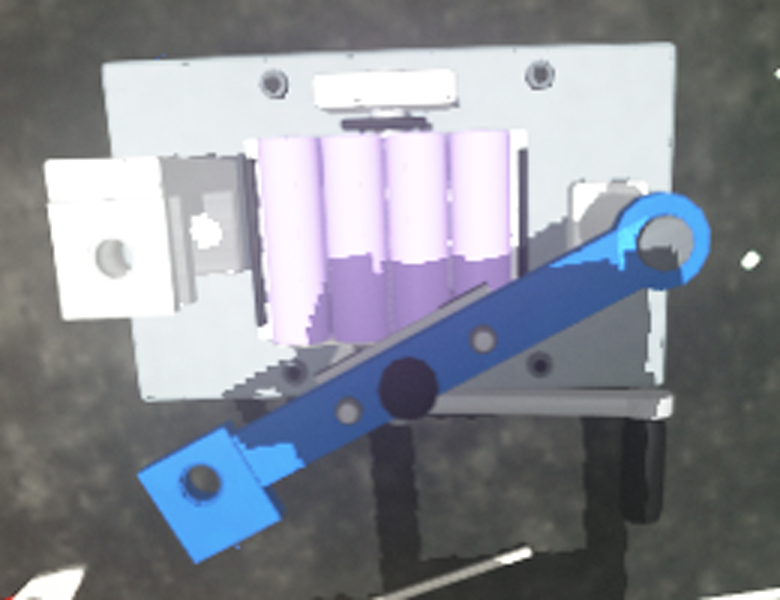

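The hole, hinge, knob and eye agree with the stated geometry (167 mm and 88 mm), which puts the clamp yaw at about -0.13 rad. Next I grip the knob.

servo_tool(rows=[[1.7,0,2,0,0,0,5],[0,0,3,0,0,0,5],[0,0,3,0,0,0,5],[0,0,2.4,0,0,0,5],[0,0,1.5,0,0,0,5],[0,0,0.5,0,0,0,5],[0,0,0,0,0,0,1],[0,0,0,0,0,0,1],[0,0,0,0,0,0,1],[0,0,0,0,0,0,1]], grip_force=25)

```text
clock: 4.4
tcp_pos: [0.5192, 0.0245, 0.1227]
tool_rot: [0.997, -0.078, 0.001, 0.0]
ft_force: [1.1, 0.3, -0.3]
gripper_width: 0.01
grip_force: 0.0
```

```bash
python3 -c "
from look import *
look('w2.png',['bar_knob'])"
```

```text
tcp [0.5192 0.0245 0.1227] [[0.988, -0.156, 0.002], [-0.156, -0.988, -0.0], [0.002, -0.0, -1.0]] F [ 1.1  0.3 -0.3]
bar_knob 0.86 [249.8 303.6] z: [0.5239 0.034  0.144 ] dep: [0.5315 0.0317 0.1593]
```

View pics/w2.png

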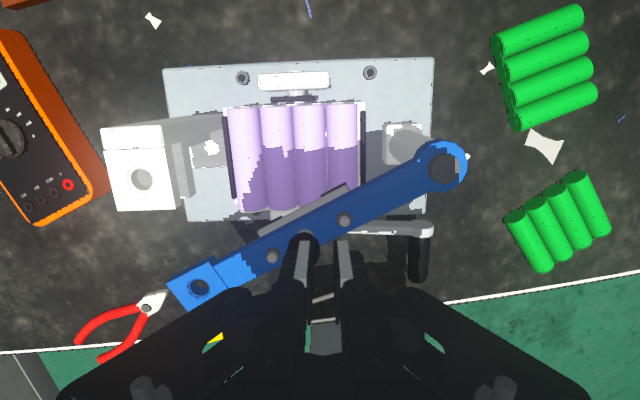

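The knob shows at (303,243), just ahead and left of the closed fingers, so the grip missed it. I'll centre the closed fingers behind it and push instead.

servo_tool(rows=[[-1,0,0,0,0,0,0],[0,-0.8,0,0,0,0,0],[0.5,0,0,0,0,0,0],[0.5,0,0,0,0,0,0],[0.5,-0.12,0,0,0,0,0],[0.5,-0.12,0,0,0,0,0],[0.5,-0.12,0,0,0,0,0],[0.5,-0.12,0,0,0,0,0],[0,0,0,0,0,0,0],[0,0,0,0,0,0,0]])

```text
clock: 5.5
tcp_pos: [0.5402, 0.0341, 0.1213]
tool_rot: [0.997, -0.078, -0.0, 0.0]
ft_force: [-0.4, 0.4, 0.6]
gripper_width: 0.0
grip_force: 0.0
```

```bash
python3 -c "
from look import *
look('w3.png',['bar_knob','fork_hole'])"
```

```text
tcp [0.5402 0.0341 0.1213] [[0.988, -0.156, -0.0], [-0.156, -0.988, 0.0], [-0.0, 0.0, -1.0]] F [-0.4  0.4  0.6]
fork_hole 0.84 [213.6 168.6] z: [0.5704 0.1161 0.127 ] dep: [0.5646 0.1277 0.1072]
```

View pics/w3.png

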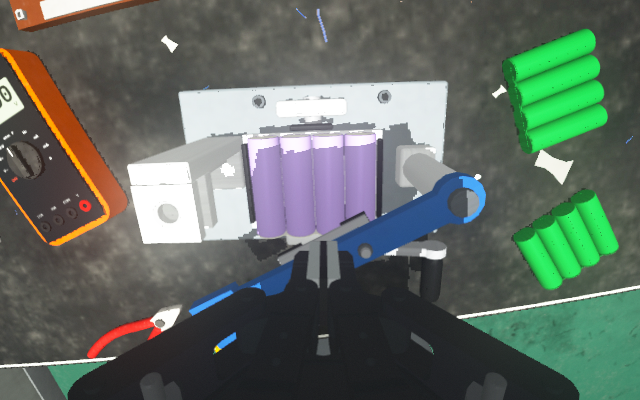

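```bash
cat >> h.py <<'E'
def proj(P,C):
    K,k1,o,A=C; q=A.T@(np.array(P)-o); u=q[:2]/q[2]; u=u*(1+k1*(u@u)); return (K[:2,:2]@u+K[:2,2]).round(1)
E
python3 -c "
from look import *
o=robot.observe();C=cam('wrist')
print('tip',proj(o['tcp_pos'],C)); T=R.from_quat(o['tool_rot']).as_matrix()
print('cam in tool',T.T@(C[2]-o['tcp_pos']), (T.T@C[3]).round(3))
im,d=robot.get_image('wrist')
print(d[235:300:8,300:350:8].round(3))
for r,c in((242,320),(250,320),(260,320),(250,313),(250,335),(265,300),(203,461),(212,168),(245,350),(262,300)): print(r,c,at_depth('wrist',r,c,d[r,c],C).round(4))
print('knob',proj([.535,.03,.144],C))
im,d=robot.get_image('top');save(im,'t2.png');C=cam('top')
for q in robot.mark_of('top','bar_knob'):print(q)
"

```

```text
tip [323.1 237.7]
cam in tool [ 0.07816289 -0.0002805  -0.16619688] [[-0.    -0.953 -0.303]
 [ 1.    -0.001  0.001]
 [-0.001 -0.303  0.953]]
[[0.22  0.223 0.256 0.203 0.202 0.203 0.189]
 [0.213 0.205 0.15  0.151 0.15  0.186 0.187]
 [0.151 0.15  0.142 0.141 0.143 0.15  0.188]
 [0.143 0.142 0.137 0.136 0.135 0.144 0.142]
 [0.138 0.129 0.13  0.129 0.129 0.137 0.138]
 [0.131 0.123 0.123 0.123 0.123 0.13  0.131]
 [0.113 0.113 0.116 0.121 0.115 0.113 0.112]
 [0.111 0.11  0.111 0.121 0.11  0.111 0.111]
 [0.107 0.106 0.107 0.124 0.106 0.105 0.107]]
242 320 [0.5515 0.0338 0.1504]
250 320 [0.551  0.0338 0.1578]
260 320 [0.5515 0.0337 0.168 ]
250 313 [0.5522 0.0369 0.1591]
250 335 [0.5502 0.027  0.1584]
265 300 [0.5494 0.0429 0.1662]
203 461 [ 0.5501 -0.0451  0.1247]
212 168 [0.5656 0.1277 0.1074]
245 350 [0.5316 0.0192 0.1189]
262 300 [0.5488 0.0433 0.1624]
knob [332.5 264. ]
```

```bash
python3 -c "
from look import *
C=cam('wrist')
im,d=robot.get_image('wrist')
print(d[218:262:3,322].round(3)); print(d[218:262:3,310].round(3))
# bar blue mask angle from wrist by depth plane
hsv=cv2.cvtColor(im,cv2.COLOR_RGB2HSV);m=(hsv[...,0]>100)&(hsv[...,0]<125)&(hsv[...,1]>130)
P=[at_depth('wrist',r,c,d[r,c],C) for r,c in zip(*np.nonzero(m)) if d[r,c]>0]
P=np.array(P);P=P[(abs(P[:,2]-.118)<.008)];print(len(P),P.mean(0),P.min(0),P.max(0))
Q=P[(P[:,1]>-.03)&(P[:,1]<.02)]
for a in np.arange(-.03,.1,.01):
    q=P[(P[:,1]>a)&(P[:,1]<a+.01)]
    if len(q): print(a.round(3),q[:,0].min().round(4),q[:,0].max().round(4))
"

```

```text
[0.218 0.218 0.218 0.218 0.22  0.219 0.203 0.204 0.151 0.147 0.144 0.142
 0.14  0.138 0.134]
[0.22  0.221 0.222 0.222 0.222 0.224 0.257 0.257 0.151 0.147 0.144 0.142
 0.14  0.137 0.135]
6246 [0.53371878 0.00768815 0.11775424] [ 0.46764895 -0.06233423  0.11000327] [0.5645814  0.12950495 0.12575689]
-0.03 0.5301 0.5542
-0.02 0.5267 0.5503
-0.01 0.5233 0.5468
0.0 0.519 0.5433
0.01 0.5162 0.5397
0.02 0.5272 0.5362
0.05 0.5148 0.5226
0.06 0.5045 0.5214
0.07 0.5043 0.5184
0.08 0.5107 0.5152
0.09 0.5082 0.5129
```

Depth shows the closed fingertips ending about 28 mm above the reported TCP, at z≈0.150, so they passed over the knob and the bar hasn't moved. I'll back off, go lower and look once more before pushing.

servo_tool(rows=[[-3,0.4,0,0,0,0,0],[-3,0.5,0,0,0,0,0],[0,0,0,0,0,0,0],[0,0,0.8,0,0,0,0],[0,0,0.8,0,0,0,0],[0,0,0.7,0,0,0,0],[0,0,0,0,0,0,0],[0,0,0,0,0,0,0]])

```text
clock: 6.65
tcp_pos: [0.4796, 0.0345, 0.0979]
tool_rot: [0.997, -0.078, -0.001, -0.0]
ft_force: [0.1, 0.5, 0.6]
gripper_width: -0.0
grip_force: 0.0
```

```bash
python3 -c "
from look import *
print(robot.hold_point_z)
im,d,C=look('w4.png',['bar_knob'])
for r in range(225,262,3): print(r,[at_depth('wrist',r,c,d[r,c],C).round(3).tolist() for c in (312,323)])
"

```

```text
0.0187
tcp [0.4796 0.0345 0.0979] [[0.988, -0.156, -0.001], [-0.156, -0.988, 0.0], [-0.001, 0.0, -1.0]] F [0.1 0.5 0.6]
bar_knob 0.72 [190.1 307.4] z: [0.5226 0.0342 0.144 ] dep: [0.5229 0.0341 0.1448]
225 [[0.449, 0.049, 0.003], [0.448, 0.04, 0.003]]
228 [[0.446, 0.05, 0.001], [0.445, 0.04, 0.003]]
231 [[0.444, 0.05, 0.003], [0.442, 0.04, 0.003]]
234 [[0.441, 0.051, 0.003], [0.439, 0.041, 0.003]]
237 [[0.438, 0.051, 0.004], [0.436, 0.041, 0.002]]
240 [[0.435, 0.052, 0.004], [0.433, 0.042, 0.003]]
243 [[0.491, 0.038, 0.127], [0.491, 0.033, 0.127]]
246 [[0.492, 0.038, 0.132], [0.491, 0.033, 0.131]]
249 [[0.491, 0.038, 0.134], [0.491, 0.033, 0.135]]
252 [[0.491, 0.038, 0.137], [0.491, 0.033, 0.137]]
255 [[0.492, 0.038, 0.14], [0.491, 0.033, 0.141]]
258 [[0.492, 0.038, 0.143], [0.491, 0.033, 0.143]]
261 [[0.492, 0.037, 0.146], [0.491, 0.033, 0.145]]
```

View pics/w4.png

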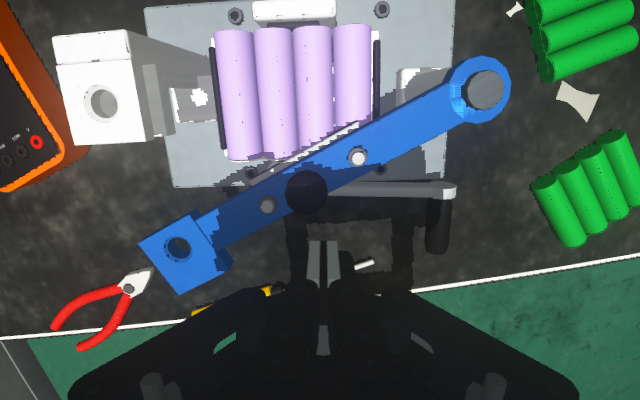

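The knob shows at (306,192), well ahead of the closed tips at (323,242), which are at z≈0.126. I'll lower slightly and push.

servo_tool(rows=[[0,0,0.6,0,0,0,0],[0.9,-0.14,0,0,0,0,0],[0.9,-0.14,0,0,0,0,0],[0.9,-0.14,0,0,0,0,0],[0.9,-0.14,0,0,0,0,0],[0.9,-0.14,0,0,0,0,0],[0.6,-0.1,0,0,0,0,0],[0.5,-0.1,0,0,0,0,0],[0.3,-0.05,0,0,0,0,0],[0,0,0,0,0,0,0]])

```text
clock: 7.75
tcp_pos: [0.5385, 0.0347, 0.0924]
tool_rot: [0.997, -0.078, -0.002, 0.0]
ft_force: [-4.6, 0.4, 3.5]
gripper_width: 0.0002
grip_force: 2.8
```

servo_tool(rows=[[0.3,0,0,0,0,0,0],[0,0,0,0,0,0,0],[0,0,0,0,0,0,0]])

```text
clock: 8.05
tcp_pos: [0.5387, 0.0347, 0.0922]
tool_rot: [0.997, -0.078, -0.005, 0.0]
ft_force: [-13.8, 1.8, 9.8]
gripper_width: -0.0
grip_force: 8.2
```

Hard stop reached at 14 N. I back off and rise to look at the fork.

servo_tool(rows=[[-1,0,0,0,0,0,0],[-1,0,0,0,0,0,0],[0,0,-3,0,0,0,0],[0,0,-3,0,0,0,0],[0,-3,-2,0,0,0,0],[2,-3,0,0,0,0,0],[0,0,0,0,0,0,0],[0,0,0,0,0,0,0]])

```text
clock: 8.85
tcp_pos: [0.5512, 0.0937, 0.172]
tool_rot: [0.997, -0.078, -0.0, 0.0]
ft_force: [0.7, -0.3, 0.3]
gripper_width: 0.0002
grip_force: 0.0
```

```bash
python3 -c "
from look import *
im,d,C=look('w5.png',['fork_hole','bar_knob'])
print('w4 hole later')
"

```

```text
tcp [0.5512 0.0937 0.172 ] [[0.988, -0.155, -0.0], [-0.155, -0.988, -0.001], [-0.0, 0.001, -1.0]] F [ 0.7 -0.3  0.3]
fork_hole 0.62 [191.3 287.7] z: [0.5695 0.116  0.127 ] dep: [0.5641 0.1191 0.1075]
bar_knob 0.75 [192.9 398.7] z: [0.562  0.0422 0.144 ] dep: [0.5622 0.0423 0.1447]
bar_knob 0.5 [174.3 389.4] z: [0.5753 0.047  0.144 ] dep: [0.5683 0.0424 0.1184]
w4 hole later
```

View pics/w5.png

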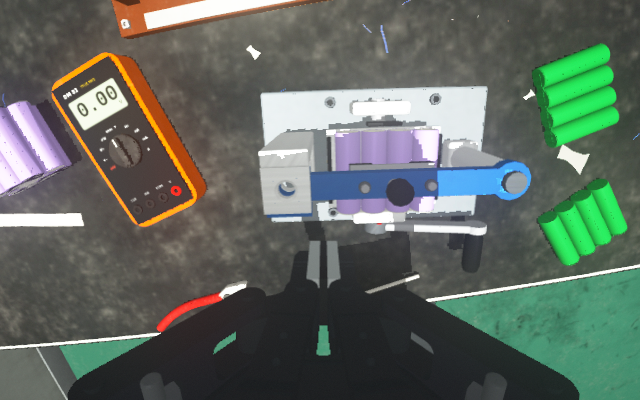

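The bar is home, with the eye under the fork hole at (287,188). Next, over to the pin.

servo_tool(rows=[[0.5,4.4,-0.4,0,0,0,5],[0.5,4.4,-0.4,0,0,0,5],[0.5,4.4,-0.4,0,0,0,5],[0.5,4.4,0,0,0,0,5],[0.5,4.4,0,0,0,0,5],[0.5,4.4,0,0,0,0,5],[0.5,4.4,0,0,0,0,5],[0.5,4.4,0,0,0,0,5],[0.4,4.4,0,0,0,0,5],[0.4,4.2,0,0,0,0,5]])

```text
clock: 10.0
tcp_pos: [0.5291, -0.3489, 0.1841]
tool_rot: [0.997, -0.079, -0.0, -0.0]
ft_force: [0.5, 0.2, -0.1]
gripper_width: 0.0501
grip_force: 0.0
```

servo_tool(rows=[[0,0,2,0,0,0,5],[0,0,2,0,0,0,5],[0,0,0,0,0,0,5]])

```text
clock: 10.3
tcp_pos: [0.5276, -0.3459, 0.1403]
tool_rot: [0.997, -0.079, -0.003, -0.002]
ft_force: [-0.9, 0.6, -0.0]
gripper_width: 0.0501
grip_force: 0.0
```

```bash
cat > red.py <<'E'
from look import *
def red(im,d,C,n="wrist"):
    h=cv2.cvtColor(im,cv2.COLOR_RGB2HSV);m=(((h[...,0]<8)|(h[...,0]>172))&(h[...,1]>150)&(h[...,2]>60)).astype(np.uint8)
    k,l,s,c=cv2.connectedComponentsWithStats(m)
    for i in range(1,k):
        if s[i,4]>40:
            M=(l==i)&(d>0);P=np.array([at_depth(n,r,q,d[r,q],C) for r,q in zip(*np.nonzero(M))])
            print("red",s[i],c[i].round(1),"med",np.median(P,0).round(4),"zmax",np.percentile(P[:,2],98).round(4),"topmean",P[P[:,2]>np.percentile(P[:,2],95)-.003].mean(0).round(4))
E
python3 -c "
from red import *
im,d,C=look('w6.png',['pin','pin_block']);red(im,d,C)
C5=C
"

```

```text
tcp [ 0.5276 -0.3459  0.1403] [[0.987, -0.158, -0.006], [-0.158, -0.987, 0.005], [-0.006, -0.004, -1.0]] F [-0.9  0.6 -0. ]
pin 0.88 [141.7 317.1] z: [ 0.5646 -0.3457  0.006 ] dep: [ 0.5729 -0.3483  0.0667]
pin_block 0.75 [138.  318.9] z: [ 0.567  -0.3478  0.    ] dep: [ 0.5732 -0.3495  0.0485]
pin_block 0.23 [140.6 318.8] z: [ 0.5645 -0.3472  0.    ] dep: [ 0.5726 -0.3495  0.06  ]
red [304 139  25  30 555] [316.4 154.2] med [ 0.5664 -0.347   0.0844] zmax 0.0859 topmean [ 0.5652 -0.3466  0.0845]
```

servo_tool(rows=[[1.9,-0.25,0,0,0,0,5],[1.8,-0.25,0,0,0,0,5],[0,0,2.5,0,0,0,5],[0,0,2.5,0,0,0,5],[0,0,2,0,0,0,5],[0,0,0.8,0,0,0,5],[0,0,0,0,0,0,5],[0,0,0,0,0,0,5]])

```text
clock: 11.25
tcp_pos: [0.5688, -0.348, 0.0683]
tool_rot: [0.997, -0.078, 0.001, 0.001]
ft_force: [-0.3, 0.7, 0.4]
gripper_width: 0.0501
grip_force: 0.0
```

```bash
python3 -c "
from red import *
im,d,C=look('w7.png',['pin','pin_block']);red(im,d,C)
print('pin top proj',proj([.5648,-.3466,.084],C))
"

```

```text
tcp [ 0.5688 -0.348   0.0683] [[0.988, -0.156, 0.002], [-0.156, -0.988, -0.002], [0.002, 0.001, -1.0]] F [-0.3  0.7  0.4]
pin 0.9 [208.1 319.8] z: [ 0.5653 -0.3451  0.006 ] dep: [ 0.5788 -0.3475  0.0445]
pin_block 0.8 [205.3 322.4] z: [ 0.5651 -0.3471  0.    ] dep: [ 0.5805 -0.3495  0.0447]
red [ 306  219   33   52 1277] [321.6 246.3] med [ 0.5697 -0.3471  0.0836] zmax 0.0855 topmean [ 0.5659 -0.3467  0.0844]
pin top proj [321.7 257.2]
```

View pics/w7.png

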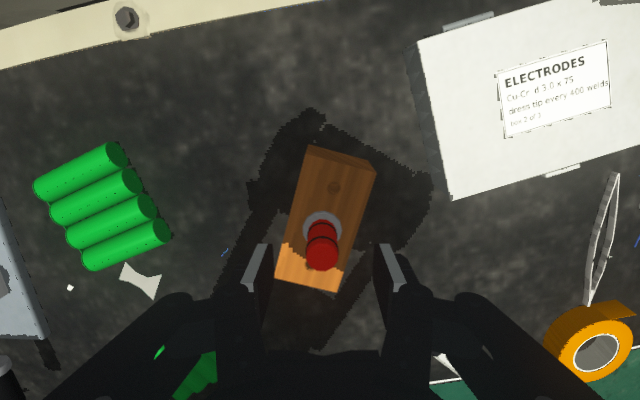

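The pin handle is at (321,255), centred between the fingers at cols 262 and 380. I'll check the fingertip depth once.

```bash
python3 -c "
from red import *
o=robot.observe();C=cam('wrist');im,d=robot.get_image('wrist');T=R.from_quat(o['tool_rot']).as_matrix()
for c in (255,262,268,376,382,390):
  print(c,[(r,(T.T@(at_depth('wrist',r,c,d[r,c],C)-o['tcp_pos'])).round(3).tolist()) for r in range(238,275,6)])
"

```

```text
255 [(238, [-0.031, -0.055, 0.066]), (244, [-0.037, -0.056, 0.066]), (250, [0.011, -0.031, -0.038]), (256, [0.011, -0.03, -0.042]), (262, [0.012, -0.029, -0.049]), (268, [0.011, -0.028, -0.053]), (274, [0.012, -0.027, -0.059])]
262 [(238, [-0.031, -0.05, 0.065]), (244, [0.011, -0.029, -0.03]), (250, [0.012, -0.028, -0.038]), (256, [0.011, -0.027, -0.042]), (262, [0.012, -0.026, -0.049]), (268, [0.012, -0.025, -0.054]), (274, [0.009, -0.025, -0.053])]
268 [(238, [-0.031, -0.045, 0.066]), (244, [0.011, -0.026, -0.031]), (250, [0.012, -0.025, -0.038]), (256, [0.01, -0.025, -0.041]), (262, [0.007, -0.025, -0.041]), (268, [0.005, -0.025, -0.042]), (274, [0.002, -0.025, -0.042])]
376 [(238, [-0.031, 0.043, 0.065]), (244, [0.012, 0.025, -0.032]), (250, [0.01, 0.025, -0.034]), (256, [0.007, 0.025, -0.035]), (262, [0.005, 0.025, -0.037]), (268, [0.002, 0.025, -0.037]), (274, [-0.001, 0.025, -0.038])]
382 [(238, [-0.031, 0.048, 0.066]), (244, [0.011, 0.028, -0.031]), (250, [0.012, 0.027, -0.038]), (256, [0.011, 0.026, -0.043]), (262, [0.011, 0.025, -0.049]), (268, [0.009, 0.025, -0.05]), (274, [0.007, 0.025, -0.051])]
390 [(238, [-0.032, 0.055, 0.066]), (244, [-0.036, 0.055, 0.065]), (250, [0.011, 0.031, -0.037]), (256, [0.011, 0.029, -0.043]), (262, [0.011, 0.028, -0.048]), (268, [0.012, 0.027, -0.054]), (274, [0.012, 0.026, -0.059])]
```

servo_tool(rows=[[-0.3,0,1.2,0,0,0,5],[0,0,1.2,0,0,0,5],[0,0,1.1,0,0,0,5],[0,0,0.8,0,0,0,5],[0,0,0,0,0,0,5],[0,0,0,0,0,0,0],[0,0,0,0,0,0,0],[0,0,0,0,0,0,0],[0,0,0,0,0,0,0],[0,0,0,0,0,0,0]], grip_force=60)

```text
clock: 12.45
tcp_pos: [0.566, -0.3477, 0.0252]
tool_rot: [0.997, -0.078, 0.001, 0.001]
ft_force: [-0.4, 0.8, 6.8]
gripper_width: 0.0164
grip_force: 77.0
```

servo_tool(rows=[[0,0,-1,0,0,0,0],[0,0,-2,0,0,0,0],[0,0,-3,0,0,0,0],[0,0,-4,0,0,0,0],[0,0,-4,0,0,0,0],[0,0,-2,0,0,0,0],[-0.6,-4.2,0,0,0,0,0],[-0.6,-4.2,0,0,0,0,0],[-0.6,-4.2,0,0,0,0,0],[-0.6,-4.2,0,0,0,0,0]])

```text
clock: 13.45
tcp_pos: [0.567, -0.1757, 0.1835]
tool_rot: [0.997, -0.079, -0.0, -0.0]
ft_force: [1.6, 1.2, 0.1]
gripper_width: 0.0167
grip_force: 76.1
```

servo_tool(rows=[[-0.7,-4.2,0,0,0,0,0],[-0.7,-4.2,0,0,0,0,0],[-0.7,-4.2,0,0,0,0,0],[-0.7,-4.2,0,0,0,0,0],[-0.6,-4.2,0,0,0,0,0],[-0.6,-4.0,0,0,0,0,0],[-0.4,-4.0,0,0,0,0,0],[0,0,0,0,0,0,0],[0,0,0,0,0,0,0]])

```text
clock: 14.35
tcp_pos: [0.569, 0.1166, 0.1834]
tool_rot: [0.997, -0.077, -0.0, 0.0]
ft_force: [0.5, -0.1, -0.9]
gripper_width: 0.0168
grip_force: 76.2
```

```bash
python3 -c "
from red import *
im,d,C=look('w8.png',['fork_hole','pin','bar_knob']);red(im,d,C);print(robot.observe()['gripper_width'])
cv2.imwrite('pics/w8c.png',cv2.cvtColor(cv2.resize(im[130:330,200:450],None,fx=3,fy=3,interpolation=cv2.INTER_CUBIC),cv2.COLOR_RGB2BGR))
"

```

```text
tcp [0.569  0.1166 0.1834] [[0.988, -0.154, -0.0], [-0.154, -0.988, -0.001], [-0.0, 0.001, -1.0]] F [ 0.5 -0.1 -0.9]
fork_hole 0.91 [202.8 322.8] z: [0.5712 0.1163 0.127 ] dep: [0.5636 0.1175 0.1047]
fork_hole 0.57 [188.  414.7] z: [0.572 0.047 0.127] dep: [0.5692 0.0448 0.1184]
pin 0.6 [224.7 323. ] z: [0.5032 0.1265 0.006 ] dep: [0.57   0.1164 0.1663]
bar_knob 0.63 [205.6 431.3] z: [0.563  0.0407 0.144 ] dep: [0.5632 0.0408 0.1445]
red [200 195  11  10  83] [205.2 199.6] med [0.5625 0.2447 0.0339] zmax 0.0355 topmean [0.5627 0.2446 0.034 ]
red [307 245  33  13 144] [322.9 249.5] med [0.5761 0.1155 0.211 ] zmax 0.2137 topmean [0.5757 0.1156 0.2119]
red [ 303  252   41   66 2200] [322.9 285.7] med [0.5735 0.1163 0.2417] zmax 0.2435 topmean [0.5698 0.1166 0.2425]
red [199 338  15  12  75] [205.  343.6] med [0.3543 0.3136 0.0089] zmax 0.2615 topmean [0.5686 0.1605 0.2608]
0.016330652799390336
```

View pics/w8c.png

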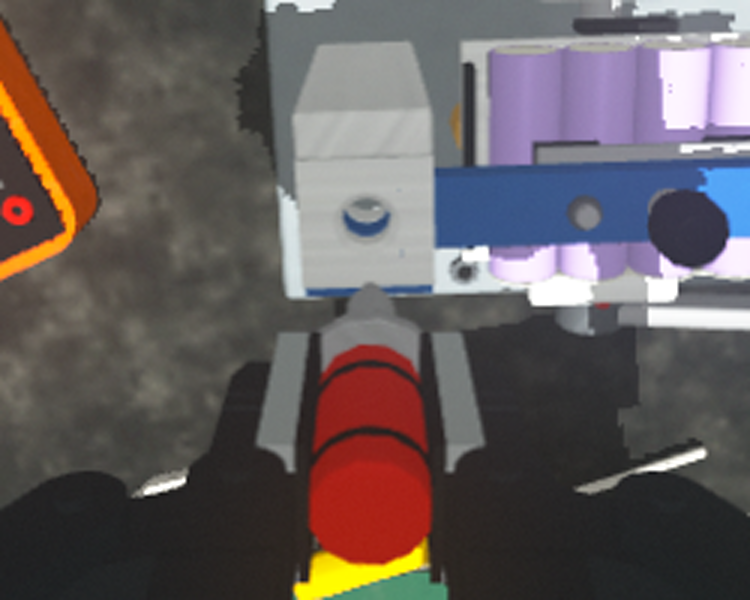

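Hole at (322,202), pin tip at (324,226); the pin is upright in the grip.

```bash
python3 -c "
from red import *
C=cam('wrist');o=robot.observe();T=R.from_quat(o['tool_rot']).as_matrix()
for n,r,c,z in(('hole',202.3,322,.127),('tip',226,324,.1645)):
  p=at_z('wrist',r,c,z,C);print(n,p.round(4),(T.T@(p-o['tcp_pos'])).round(4))
"

```

```text
hole [0.572  0.1151 0.127 ] [ 0.0026 -0.0008  0.0564]
tip [0.5686 0.1143 0.1645] [-0.0007  0.0006  0.0189]
```

servo_tool(rows=[[0.25,-0.1,1,0,0,0,0],[0,0,1,0,0,0,0],[0,0,1,0,0,0,0],[0,0,0,0,0,0,0],[0,0,0,0,0,0,0]])

```text
clock: 15.05
tcp_pos: [0.5715, 0.1165, 0.1525]
tool_rot: [0.997, -0.078, -0.001, 0.0]
ft_force: [-0.1, 0.2, -0.6]
gripper_width: 0.0161
grip_force: 76.2
```

```bash
python3 -c "
from red import *
im,d,C=look('w9.png',['fork_hole'])
o=robot.observe();T=R.from_quat(o['tool_rot']).as_matrix();print('exp tip',proj(o['tcp_pos']+T@[-.0007,.0006,.019],C))
cv2.imwrite('pics/w9c.png',cv2.cvtColor(cv2.resize(im[180:280,270:370],None,fx=6,fy=6,interpolation=cv2.INTER_CUBIC),cv2.COLOR_RGB2BGR))
"

```

```text
tcp [0.5715 0.1165 0.1525] [[0.988, -0.156, -0.002], [-0.156, -0.988, -0.0], [-0.002, 0.0, -1.0]] F [-0.1  0.2 -0.6]
fork_hole 0.64 [222.3 325.8] z: [0.5703 0.1148 0.127 ] dep: [0.5641 0.1157 0.1119]
exp tip [323.6 225.7]
```

View pics/w9c.png

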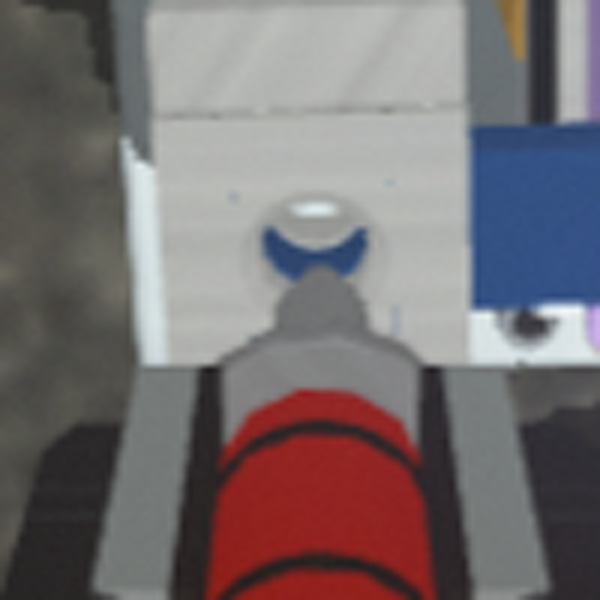

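Hole centre (322.7,221) and tip (323.4,227), so it needs about 1.2 mm more forward.

servo_tool(rows=[[0.12,-0.04,0,0,0,0,0],[0,0,0.6,0,0,0,0],[0,0,0.5,0,0,0,0],[0,0,0.5,0,0,0,0],[0,0,0.3,0,0,0,0],[0,0,0,0,0,0,0]])

```text
clock: 15.75
tcp_pos: [0.5725, 0.1168, 0.1333]
tool_rot: [0.997, -0.078, -0.001, 0.0]
ft_force: [-1.0, 0.8, -0.7]
gripper_width: 0.0164
grip_force: 76.1
```

servo_tool(rows=[[0,0,0.5,0,0,0,0],[0,0,0.5,0,0,0,0],[0,0,0.5,0,0,0,0],[0,0,0.4,0,0,0,0],[0,0,0,0,0,0,0]])

```text
clock: 16.25
tcp_pos: [0.5725, 0.1169, 0.1141]
tool_rot: [0.997, -0.078, -0.001, 0.0]
ft_force: [-2.9, -0.0, -1.0]
gripper_width: 0.0163
grip_force: 75.9
```

servo_tool(rows=[[0,0,0.3,0,0,0,0],[0,0,0.3,0,0,0,0],[0,0,0.1,0,0,0,0],[0,0,0,0,0,0,0],[0,0,0,0,0,0,0]])

```text
clock: 16.75
tcp_pos: [0.5726, 0.117, 0.1083]
tool_rot: [0.997, -0.078, -0.001, -0.0]
ft_force: [-6.0, 1.5, 2.6]
gripper_width: 0.0165
grip_force: 76.9
```

servo_tool(rows=[[-0.05,0,0.1,0,0,0,0],[0,0,0,0,0,0,4],[0,0,0,0,0,0,4],[0,0,0,0,0,0,4],[0,0,-1,0,0,0,4],[0,0,-3,0,0,0,4],[0,0,-3,0,0,0,4],[-4,0,-1,0,0,0,4],[0,0,0,0,0,0,4],[0,0,0,0,0,0,4]])

```text
clock: 17.75
tcp_pos: [0.5334, 0.1232, 0.1884]
tool_rot: [0.997, -0.078, 0.001, -0.0]
ft_force: [-0.6, 0.4, -1.5]
gripper_width: 0.04
grip_force: 0.0
```

```bash
python3 -c "
from red import *
im,d,C=look('w10.png',['lever_pivot','lever_grip','platform_top','bar_knob']);red(im,d,C)
"

```

```text
tcp [0.5334 0.1232 0.1884] [[0.988, -0.156, 0.002], [-0.156, -0.988, 0.0], [0.002, -0.0, -1.0]] F [-0.6  0.4 -1.5]
lever_grip 0.79 [223.5 491.9] z: [ 0.4554 -0.049   0.047 ] dep: [ 0.4597 -0.0446  0.0555]
platform_top 0.33 [211.2  34.3] z: [0.5506 0.4249 0.0645] dep: [0.5378 0.4924 0.002 ]
bar_knob 0.97 [156.8 435.4] z: [0.5605 0.0411 0.144 ] dep: [0.5607 0.0415 0.145 ]
bar_knob 0.34 [210.   32.8] z: [0.5681 0.3399 0.144 ] dep: [0.5396 0.4942 0.0017]
red [310 151  27  27 540] [322.4 164.5] med [0.5717 0.1177 0.1676] zmax 0.1689 topmean [0.5719 0.1176 0.1676]
red [199 161  12  11  82] [204.4 165.9] med [0.5626 0.2446 0.0341] zmax 0.0355 topmean [0.5626 0.2446 0.0341]
red [196 270  48  23 398] [220.4 281.2] med [0.4113 0.274  0.0101] zmax 0.2455 topmean [0.4163 0.2691 0.0215]
```

The pin is fully home (handle top at z 0.1675, expected 0.167). Next, the lever grip.

servo_tool(rows=[[-1.0,3,0,0,0,0,5],[-1.0,3,0,0,0,0,5],[-1.0,4,0,0,0,0,5],[-1.2,4,0,0,0,0,5],[-1.0,4,0,0,0,0,5],[0,0,3,0,0,0,5],[0,0,3,0,0,0,5],[0,0,3,0,0,0,5],[0,0,0,0,0,0,5],[0,0,0,0,0,0,5]])

```text
clock: 19.0
tcp_pos: [0.4537, -0.0466, 0.0973]
tool_rot: [0.997, -0.078, -0.001, -0.0]
ft_force: [0.6, 0.2, 0.6]
gripper_width: 0.0497
grip_force: 0.0
```

```bash
python3 -c "
from red import *
im,d,C=look('w11.png',['lever_grip','lever_pivot'])
o=robot.observe();T=R.from_quat(o['tool_rot']).as_matrix()
r,c=robot.mark_of('wrist','lever_grip')[0]['centre'];p=at_z('wrist',r,c,.047,C);print((T.T@(p-o['tcp_pos'])).round(4))
"

```

```text
tcp [ 0.4537 -0.0466  0.0973] [[0.988, -0.156, -0.001], [-0.156, -0.988, 0.0], [-0.001, -0.0, -1.0]] F [0.6 0.2 0.6]
lever_grip 0.79 [205.8 329.2] z: [ 0.4548 -0.0513  0.047 ] dep: [ 0.4583 -0.0517  0.0569]
lever_pivot 0.64 [64.8 65.3] z: [0.5851 0.1212 0.03  ] dep: [0.5586 0.033  0.1445]
[-0.      0.0045  0.0526]
```

View pics/w11.png

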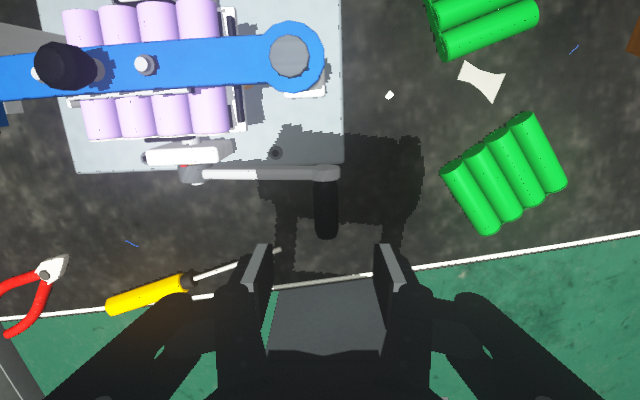

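The grip is at cols 315–338, rows 180–238, about 4 mm to the right of the finger centre.

servo_tool(rows=[[0,0.38,1.5,0,0,0,5],[0,0,2,0,0,0,5],[0,0,2,0,0,0,5],[0,0,2,0,0,0,5],[0,0,1.3,0,0,0,5],[0,0,0.8,0,0,0,5],[0,0,0,0,0,0,5],[0,0,0,0,0,0,0],[0,0,0,0,0,0,0],[0,0,0,0,0,0,0]], grip_force=80)

```text
clock: 20.2
tcp_pos: [0.4545, -0.0486, 0.0027]
tool_rot: [0.997, -0.078, 0.001, -0.002]
ft_force: [1.1, 9.4, 3.1]
gripper_width: 0.0161
grip_force: 77.6
```

servo_tool(rows=[[0,0,0,0,0,0,0],[0,0,0,0,0,0,0],[0,0,0,0,0,0,0]])

```text
clock: 20.5
tcp_pos: [0.4545, -0.0486, 0.0027]
tool_rot: [0.997, -0.078, 0.001, -0.002]
ft_force: [1.9, 7.4, 1.6]
gripper_width: 0.016
grip_force: 77.6
```

Gripped. Now I follow the arc upward.

servo_tool(rows=[[0,-0.34,-1.35,0,0,0,0],[0,0,0,0,0,0,0],[0,-0.52,-1.29,0,0,0,0],[0,0,0,0,0,0,0],[0,-0.7,-1.22,0,0,0,0],[0,0,0,0,0,0,0],[0,-0.86,-1.09,0,0,0,0],[0,0,0,0,0,0,0]])

```text
clock: 21.3
tcp_pos: [0.4571, -0.0258, 0.0515]
tool_rot: [0.997, -0.078, 0.0, -0.0]
ft_force: [2.0, 0.4, -5.3]
gripper_width: 0.0155
grip_force: 78.5
```

servo_tool(rows=[[0,-1.0,-0.97,0,0,0,0],[0,0,0,0,0,0,0],[0,-1.13,-0.82,0,0,0,0],[0,0,0,0,0,0,0],[-0.05,-1.23,-0.66,0,0,0,0],[0,0,0,0,0,0,0],[0,0,0,0,0,0,0]])

```text
clock: 22.0
tcp_pos: [0.4608, 0.0055, 0.0756]
tool_rot: [0.997, -0.078, -0.001, 0.002]
ft_force: [-5.2, -4.3, 2.4]
gripper_width: 0.0157
grip_force: 79.5
```

servo_tool(rows=[[-0.03,-1.32,-0.47,0,0,0,0],[0,0,0,0,0,0,0],[-0.03,-1.35,-0.29,0,0,0,0],[0,0,0,0,0,0,0],[-0.03,-1.4,-0.1,0,0,0,0],[0,0,0,0,0,0,0],[0,0,0,0,0,0,0]])

```text
clock: 22.7
tcp_pos: [0.4658, 0.0465, 0.0857]
tool_rot: [0.997, -0.078, -0.002, 0.001]
ft_force: [-12.4, -3.2, 12.8]
gripper_width: 0.016
grip_force: 80.7
```

```bash
python3 -c "
from red import *
o=robot.observe();print(o['tcp_pos'],o['ft_force'],o['gripper_width'])
im,d,C=look('w12.png',['lever_grip','lever_pivot','bar_knob','fork_hole']);red(im,d,C)
h=cv2.cvtColor(im,cv2.COLOR_RGB2HSV)
im,d,C=look('s12.png',['lever_grip','lever_pivot'],'scene')
"

```

```text
[0.46578358 0.04654139 0.08565764] [-12.35397289  -3.17230985  12.80887408] 0.01602692257981389
tcp [0.4658 0.0465 0.0857] [[0.988, -0.155, -0.005], [-0.155, -0.988, -0.002], [-0.004, 0.003, -1.0]] F [-12.4  -3.2  12.8]
lever_grip 0.68 [279.5 324.6] z: [0.4131 0.0535 0.047 ] dep: [0.4729 0.045  0.1405]
bar_knob 0.87 [ 46.7 299.2] z: [0.5597 0.0397 0.144 ] dep: [0.5596 0.0397 0.1448]
red [   0   12   47   69 2673] [19.8 48.4] med [0.5695 0.1117 0.1667] zmax 0.1687 topmean [0.5698 0.1127 0.1672]
red [  34   19   45   64 1364] [58.8 55.9] med [0.5677 0.1101 0.1544] zmax 0.1593 topmean [0.5694 0.1102 0.1572]
red [ 21 114  15  16 169] [ 28.2 121.8] med [0.5625 0.2443 0.0341] zmax 0.0355 topmean [0.5625 0.2443 0.0341]
red [  44  275   77   52 1021] [ 79.  297.4] med [0.4064 0.2914 0.0102] zmax 0.012 topmean [0.4026 0.2912 0.0105]
red [ 72 286  60  63 908] [105.2 320.2] med [0.3725 0.2714 0.0103] zmax 0.012 topmean [0.3745 0.2749 0.0105]
tcp [0.4658 0.0463 0.0856] [[0.988, -0.156, -0.005], [-0.156, -0.988, -0.002], [-0.004, 0.003, -1.0]] F [-12.8  -3.1  13.3]
lever_pivot 0.56 [202.7 308.6] z: [0.4758 0.0582 0.03  ] dep: [0.4888 0.0819 0.0015]
lever_pivot 0.41 [203.9 326.7] z: [0.5357 0.0157 0.03  ] dep: [0.5467 0.0331 0.0082]
```

View pics/w12.png

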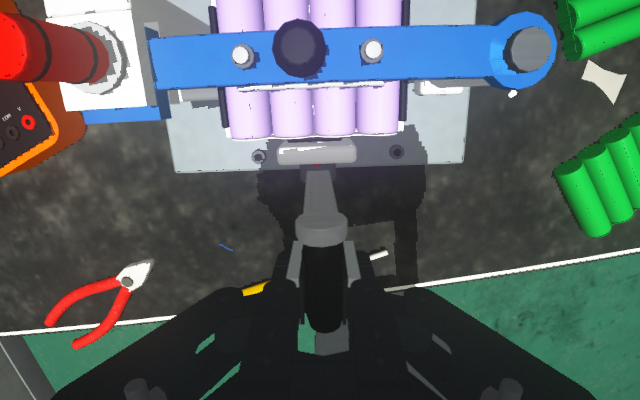

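The picture shows the pin seated at upper left, the bar home, and the lever nearly upright in the grip at (322,230). I'll check its tilt from depth.

```bash
python3 -c "
from red import *
C=cam('wrist');im,d=robot.get_image('wrist')
X=np.array([[at_depth('wrist',r,c,d[r,c],C) if d[r,c]>0 else [np.nan]*3 for c in range(270,370)] for r in range(160,250)])
for r in range(162,246,6):
    row=X[r-160]; 
    ok=(row[:,2]>.05)&(row[:,0]<.505)&(row[:,2]<.16)&(abs(np.arange(270,370)-320)<33)
    q=row[ok]
    if len(q)>4: print(r,np.nonzero(ok)[0][[0,-1]]+270,'x',np.median(q[:,0]).round(4),'z',np.median(q[:,2]).round(4),'y',q[:,1].min().round(4),q[:,1].max().round(4),'mid',((q[:,1].min()+q[:,1].max())/2).round(4))
"

```

```text
162 [305 351] x 0.5027 z 0.052 y 0.0223 0.0519 mid 0.0371
174 [307 328] x 0.4962 z 0.0537 y 0.0383 0.0519 mid 0.0451
180 [305 330] x 0.4959 z 0.0684 y 0.0374 0.0528 mid 0.0451
186 [305 331] x 0.4959 z 0.0815 y 0.0372 0.0519 mid 0.0445
192 [304 332] x 0.4959 z 0.0933 y 0.037 0.052 mid 0.0445
198 [304 334] x 0.4958 z 0.1033 y 0.0363 0.0511 mid 0.0437
204 [303 335] x 0.4957 z 0.1126 y 0.0362 0.0516 mid 0.0439
210 [303 336] x 0.4959 z 0.1205 y 0.036 0.0509 mid 0.0435
216 [298 344] x 0.4957 z 0.1281 y 0.033 0.0524 mid 0.0427
222 [295 346] x 0.4958 z 0.1344 y 0.0326 0.0535 mid 0.0431
228 [296 346] x 0.4956 z 0.1396 y 0.0329 0.0533 mid 0.0431
234 [296 346] x 0.4932 z 0.1401 y 0.0333 0.0541 mid 0.0437
240 [299 344] x 0.4907 z 0.1406 y 0.0345 0.0525 mid 0.0435
```

The lever leans 0.025 rad short, which is 2.6 mm at the grip. I'll correct that and relieve the side and down forces.

servo_tool(rows=[[-0.15,-0.14,-0.12,0,0,0,0],[-0.15,-0.14,-0.12,0,0,0,0],[0,0,0,0,0,0,0],[0,0,0,0,0,0,0],[0,0,0,0,0,0,0]])

```text
clock: 23.65
tcp_pos: [0.4662, 0.049, 0.086]
tool_rot: [0.997, -0.078, 0.002, 0.001]
ft_force: [6.9, -5.5, -7.6]
gripper_width: 0.0159
grip_force: 78.7
```

```bash
python3 -c "
from red import *
o=robot.observe();print(o['tcp_pos'],o['ft_force'],o['gripper_width'])
C=cam('wrist');im,d=robot.get_image('wrist')
Y=[];Z=[]
for r in range(172,212):
    q=np.array([at_depth('wrist',r,c,d[r,c],C) for c in range(287,353) if d[r,c]>0]);q=q[(abs(q[:,0]-.496)<.006)&(q[:,2]>.05)&(q[:,2]<.16)]
    if len(q)>4:Y.append((q[:,1].min()+q[:,1].max())/2);Z.append(np.median(q[:,2]))
print(len(Y),'slope',np.polyfit(Z,Y,1))
red(im,d,C)
"

```

```text
[0.46620423 0.04902593 0.08598019] [ 6.87397503 -5.47364767 -7.63232093] 0.015908475049678697
39 slope [0.00700687 0.04517188]
red [   0    9   57   70 3344] [25.1 45.4] med [0.57  0.113 0.167] zmax 0.1688 topmean [0.5705 0.1143 0.1673]
red [  45   18   40   63 1102] [67.2 55.9] med [0.567  0.1105 0.1549] zmax 0.1592 topmean [0.5689 0.1104 0.1575]
red [ 26 115  15  16 168] [ 32.9 122.6] med [0.5626 0.2442 0.0341] zmax 0.0357 topmean [0.5624 0.2443 0.0341]
red [  46  276   89   75 1938] [ 93.9 309.5] med [0.3934 0.2809 0.0103] zmax 0.012 topmean [0.3892 0.283  0.0105]
```

```bash
python3 -c "
from cell import robot
print(robot.hand_in())"
```

```text
the job is handed in; nothing more can be done
None
```

I handed the job in at about 24 s on the robot's clock; no verdict came back. The bar is home in the fork, the pin is fully seated and released, and the gripper is still holding the cam lever within about 0.01 rad of straight up, by wrist-camera depth.

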